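Mount the drum between the centres of the rotation stand

ROBOT

A 6-joint arm with a two-finger parallel gripper is mounted at the origin on the work surface. World frame = base frame: x ahead of the robot, y to its left, z up, the work surface at z = 0. Lengths are in m, angles in rad, forces in N, time in s.
With the tool pointing down it reaches from about 0.3 to 0.85 m from the base axis. Payload 4.2 kg.
Tool frame: the origin (TCP) lies at the very end of the fingers, on their centre line; the grasp point (between the pads) lies 19 mm behind it (manip.hold_point_z is the distance from the TCP to the grasp point, in m); z points along the fingers, y is the direction in which the jaws open and shut (so a half turn about z gives the same grasp; the last joint's range is limited). The gripper opens to 91 mm and grips with 3 to 60 N. Pads are 32 mm wide; open, the fingers measure 118 mm over their backs; the gripper's body (76 mm by 178 mm) begins 60 mm behind the grasp point.
Start: joints at [-1.259, 0.32, 1.565, -0, 1.257, -0.02], TCP at [0.187, -0.544, 0.214] pointing down, gripper open.
Joint ranges: [-3.11, 3.11], [-0.84, 2.01], [0.21, 2.61], [-1.34, 4.49], [0.05, 2.63], [-2.56, 2.56]. Speed limits (rad/s): [2.57, 2.57, 3.14, 3.14, 3.14, 3.14].

INTERFACE

Orientations are given as a rotation vector (axis times angle).
In Python, from bench import manip, camera gives the robot as it stands.
- The arm moves only by the tool drive_tool, never from a script. Its argument "steps" is a list of rows, each a list of 4 numbers: the shift along the tool's x, y, z in units of 40 mm (1.0 is 40 mm), then the turn about the tool's z in units of 5 degrees (1.0 is 5 degrees). A call has 1 to 5 rows; each row is the pose to reach, as a shift and turn from the pose commanded when the call began, along the tool's axes at that moment; what a row does not reach only later rows make up. A row lasts 1/12 s, in which the tool goes at most 41.7 mm and 7.16 degrees, less where a joint would pass 70% of its speed; a pose out of reach is approached as far as the arm can. A call with a gripper value outside its range is refused whole. "grip" is the opening in per cent of the stroke, from 0 (shut) to 100 (fully open), set as the call begins (left out, the last holds). The fingers move at their own pace and stop on an object; "force" is the grip in N (left out, the last holds). Time passes only in rows, so rows that repeat a pose let the fingers close. It gives the time, the measured TCP pose, the force and the opening at its end, in the units of the state.
- manip.get_state(): the state, without advancing time (a new reading comes with each control period).
- camera(name): name is "scene" or "side" or "wrist"; returns a dict with "pixels" (420x560x3 uint8, red, green, blue), "K" (3x3 intrinsics, pixels), "dist_coeffs" ([k1, k2, p1, p2, k3] as OpenCV has them; the pictures are not rectified), "R" (3x3) and "t" (3): a world point X has camera coordinates R X + t. Camera axes: x right, y down, z forward; pixel columns grow to the right and rows downward; lengths in m; the calibration is good to about 2 mm. A picture is of the moment at which its call begins. There is no depth.
- manip.finish_job(): hands the job in, once; it reports no verdict.
The state is a dict: "time": time; "joint_pos": joint angles; "qvel": joint speeds; "tau": joint torques, N m; "tool_pos": TCP position; "orientation": TCP orientation; "force": force on the tool from outside, world axes, zero at the start; "ft_torque": the same for the moment, N m; "opening": finger opening in m.
Only numpy, scipy, OpenCV 4.12 (cv2) and the standard library are available. Lean on these libraries where they do the work, as an engineer would, in place of code of your own. Each camera call takes 0.05 s, during which the arm holds its last target. There are 200 camera calls.

TASK

Get the wooden drum mounted on the rotation stand: slide the tailstock well back to make room, roll the drum along the loading deck into its cradle (roll it, do not lift it), then slide the tailstock up until both pointed centres are fully home in the drum's end hubs. Then swing the tailstock's lock lever all the way over towards the stand's near rail, leave everything standing like that and let go, and do not disturb the glassware, rack and box standing around.

Things in the scene. Friction and masses are not known exactly. Their poses are not given: they have to be found in the camera images.
- stand: The rotation stand, a fixed grey bench fixture, 490 mm long along y, 290 mm across with its deck. Origin on the bench surface under the middle of the drum's mounted place. Its y axis is the direction of the line of centres (headstock at -y, tailstock at +y), z up; +x side (away from the robot) carries the loading deck, -x side the near rail. 'Stand' coordinates below are in this frame, in mm.
- deck (a point): Middle of the flat grey top of the loading deck, at stand (120, 30), 30 mm above the bench. The deck runs from stand x 25 to 215 and y -88 to 148, with a lip 10 mm above it at the +x end. Axes as the stand's.
- cradle (a point): Middle of the cradle, level with the deck top, stand (0, 0), height 30 mm: an open slot, x -25 to 25, along y, between the deck's edge and a near rail of equal height. A drum in it sinks 7.5 mm and lies on both edges, centre at x 0, 67.5 mm above the bench. Two stop posts 85 mm high with their faces at x -50, at y -35 and 75, keep it from rolling past. Axes as the stand's.
- head_seat (a point): On the fixed headstock's centre line, where the middle of the drum's end face lies when this cone is home in its hub: stand x 0, y -80, height 68.4. The steel cone points to +y: tip at y -68, base 34 mm across at y -86. Headstock block: x -40 to 40, y -148 to -98, 115 mm high. Axes as the stand's.
- tailstock (a joint): Position (m, 0 to 0.095) of the sliding tailstock; grows as it slides outward (stand +y) from the headstock; held by about 4 N of friction. Reads about 0.025 with the drum mounted. Starts at 0 to 0.018, too far in for the drum to pass; the drum passes from about 0.075 up. Carriage 62 mm wide (x), 118 mm long (y), top 100 mm above the bench.
- tail_seat (a point): The seat point of the tailstock's cone (moves with it): where the middle of the drum's tail-side end face lies when this cone is home. The cone is like the headstock's, points to stand -y, and its tip lies 12 mm further that way. Axes as the stand's.
- tail_grip (a point): Point in the black grip block on top of the tailstock: block 40 mm (stand x) x 24 mm (stand y), from 100 to 151 mm above the bench; this point is at its middle in plan, 130 mm above the bench, 110 mm outward of tail_seat. Pinch it across y or push it. Axes as the stand's.
- lock_lever (a joint): Angle of the lock lever on top of the tailstock, 0 to 1.2 rad. At 0 it leans 0.6 rad to stand +x (over towards the deck side), at 0.6 it is upright, at 1.2 it leans 0.6 rad to -x (locked). It starts at 0 to 0.15. Stiff hinge (about 1 N at the knob), stays where it is left.
- lever_knob (a point): Centre of the black ball knob, 26 mm diameter, at the end of the lock lever. The lever's pivot runs along stand y, 110 mm above the bench at stand x 0; the knob is 70 mm from it and 82 mm inward (stand -y) of tail_grip.
- drum_center (a point): Middle of the loose drum: varnished wooden cylinder 90 mm diameter, 130 mm long, with a steel hub (44 mm diameter, 15 mm long, 24 mm bore) on each end, 160 mm over all, 0.4 to 0.75 kg; too thick to grasp across. Axis = its own y. Starts on the deck, centre 75 mm above the bench, stand x 90 to 145, axis within 0.08 rad of stand y.
- drum_end_head (a point): Middle of the drum's end face on the headstock side, 80 mm from drum_center. The drum starts at stand y 18 to 28 (centre): rolled straight at that y it clears the headstock cone, and the tailstock pushed inward then slides it along the cradle onto that cone.
- drum_end_tail (a point): Middle of the drum's end face on the tailstock side, 80 mm from drum_center.
- measuring_cylinder: Bystander: glass measuring cylinder 36 mm diameter on a round blue foot of 70 mm, 212 mm high, origin under its middle. Leave alone.
- slide_box: Bystander: flat closed teal box 130 x 170 x 28 mm, origin under its middle. Leave alone.
- tube_rack: Bystander: metal test-tube rack 70 x 160 x 62 mm with five glass tubes 106 mm high, origin under its middle. Leave alone.
Not all that is in view belongs to the job. Of the things shaped like the part that bears drum_center, the wooden one is meant.

How it is judged:
On the way, in this order (a step that is already met when the one before it is completed fails the run):
1. the tailstock is slid back (joint above 0.06) (value of joint tailstock above 0.06 m), for 0.1 s.
2. the drum lies in the cradle (centre within 6 mm of the slot's middle and below 72 mm over the bench) (x of drum_center in the frame of stand between -0.006 and 0.006 m and z of drum_center in the frame of stand between 0.06 and 0.072 m), for 0.2 s.
3. both cones are home in the drum's hubs (both end faces within 4 mm of the seats) (distance between drum_end_head and head_seat below 0.004 m and distance between drum_end_tail and tail_seat below 0.004 m), for 0.2 s.
4. the lock lever is swung over (above 1.05 rad) (value of joint lock_lever above 1.05 rad), for 0.2 s.
At the end, for the whole second after the job is handed in: The drum is at rest between the centres, each end face within 4 mm of its seat on the cone, and the lock lever is swung over beyond 1.05 rad of its 1.2 rad (all of step 3 and value of joint lock_lever above 1.05 rad and linear speed of drum below 0.02 m/s); the robot touches nothing.
It fails at once if the drum is lifted (centre more than 95 mm over the bench) or falls off the stand (height (world z) of drum_center above 0.095 m or height (world z) of drum_center below 0.055 m).
It fails at once if a bystander is moved more than 30 mm or tipped (distance of any of measuring_cylinder, slide_box, tube_rack from where it was at the start of the episode above 0.03 m or angle between measuring_cylinder's own z axis and vertical above 0.4 rad).
It also fails if it takes over 69 s, if anything falls off the work surface, if the arm or the gripper's body presses on something with over 40 N, if the wrist force passes 120 N, or if a joint passes its speed limit or range.

## Working session

There is one attempt and no reset: what is moved stays moved. The work goes in short steps, Python scripts to look and compute and a tool call to move; the robot and the scene stay as the last step left them, time stands still between calls to the robot, and variables do not carry over. Pictures are saved under pics/ and viewed, about 8 in all and at most 12, crops included, and the job is handed in when it is done.

Besides the shell and the picture viewer there is one more tool, called after "Call:" by a JSON object that holds its "api" and its "payload", one argument or row to a line. drive_tool: Moves the arm, as the interface text tells. Its arguments: {"type":"object","properties":{"steps":{"type":"array"},"grip":{"type":"number"},"force":{"type":"number"}},"required":["steps"]}

```bash
ls; mkdir -p pics; python3 - <<'E'
from bench import manip,camera
import cv2,numpy as np
print(manip.get_state())
ims=[]
for n in("scene","side"):
    c=camera(n); cv2.imwrite(f"pics/{n}0.png",cv2.cvtColor(c["pixels"],cv2.COLOR_RGB2BGR))
    np.savez(f"{n}0.npz",**c); print(n,c["K"].tolist(),c["dist_coeffs"],(-c["R"].T@c["t"]),c["R"][2])
E
```

```text
pics
{'time': 0.0, 'joint_pos': array([-1.25901200e+00,  3.20267077e-01,  1.56567240e+00, -9.52666308e-06,
        1.25737580e+00, -1.99691867e-02]), 'qvel': array([-2.82222589e-04, -9.82700292e-05, -3.05426465e-05, -1.76944891e-03,
        4.77334614e-04,  2.84169530e-03]), 'tau': array([ 8.51757650e-04, -4.12456870e+01, -2.31975693e+01,  7.29713473e-02,
        4.58960503e-02, -1.33283406e-04]), 'tool_pos': array([ 0.18713955, -0.5431659 ,  0.2131371 ]), 'orientation': array([-3.09679063e+00, -5.18454084e-01,  4.07269463e-04]), 'force': array([-0.09380606, -0.14658254, -0.34060295]), 'ft_torque': array([-0.00407045, -0.00104693, -0.00042981]), 'opening': 0.0913685977790714}
scene [[480.8211742646216, 0.0, 271.61091775011124], [0.0, 480.8211742646216, 208.641978425812], [0.0, 0.0, 1.0]] [-0.12017852  0.          0.          0.          0.        ] [ 1.05470641 -0.74244635  1.21468393] [-0.34741618  0.51266293 -0.78516159]
side [[438.6383246733207, 0.0, 281.5533737847181], [0.0, 438.6383246733207, 219.56883940934512], [0.0, 0.0, 1.0]] [0.03701375 0.         0.         0.         0.        ] [0.20513786 0.63766844 0.95383181] [ 0.30577668 -0.5841497  -0.75184423]
```

View pics/scene0.png

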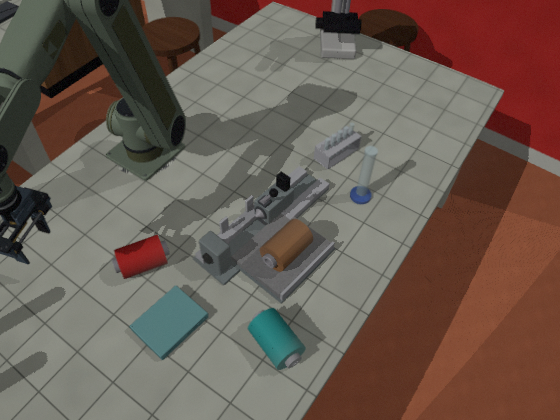

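View pics/side0.png

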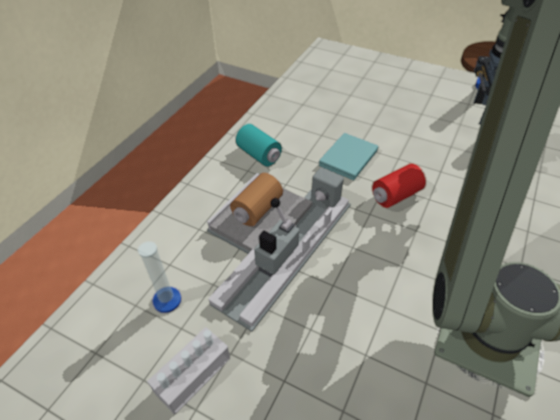

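Three drum-shaped things show in the scene view: red (140,256), teal (276,338) and wooden/orange (287,245). I choose the wooden one, which lies on the deck. One close crop of both views will check that and give me feature pixels.

```bash
python3 - <<'E'
import cv2,numpy as np
a=cv2.imread("pics/scene0.png")[160:310,185:345]; b=cv2.imread("pics/side0.png")[150:325,200:360]
A=cv2.resize(a,None,fx=4,fy=4,interpolation=cv2.INTER_CUBIC)[:, :]; B=cv2.resize(b,None,fx=4,fy=4,interpolation=cv2.INTER_CUBIC)
# scale each to 400 wide x2 -> 2.5x
A=cv2.resize(a,(400,375),interpolation=cv2.INTER_CUBIC);B=cv2.resize(b,(400,438),interpolation=cv2.INTER_CUBIC)
o=np.zeros((438,800,3),np.uint8);o[:375,:400]=A;o[:,400:]=B
cv2.imwrite("pics/crop0.png",o)
E
```

```text
(no output)
```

View pics/crop0.png

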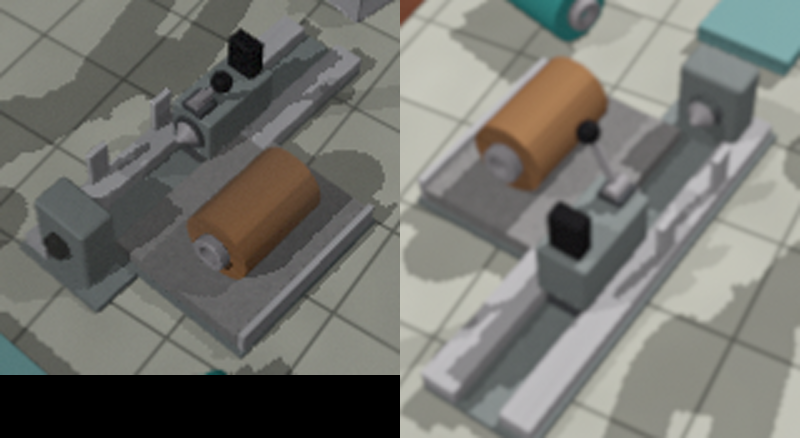

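The crop shows the wooden drum on the deck with hub ends at scene crop (210,252) and side crop (505,162). The knob is at (221,82)/(588,132), the grip block top at about (246,40)/(572,212), and the headstock top at about (74,207)/(720,65).

```bash
cat > h.py <<'E'
import cv2,numpy as np
def ray(c,p):
    u=cv2.undistortPoints(np.array([[p]],float),c["K"],c["dist_coeffs"])[0,0]
    d=c["R"].T@np.array([u[0],u[1],1]); return -c["R"].T@c["t"],d/np.linalg.norm(d)
def onz(c,p,z):
    o,d=ray(c,p); return (o+d*(z-o[2])/d[2])
def tri(c1,p1,c2,p2):
    o1,d1=ray(c1,p1);o2,d2=ray(c2,p2)
    s=np.linalg.lstsq(np.c_[d1,-d2],o2-o1,rcond=None)[0]
    a,b=o1+s[0]*d1,o2+s[1]*d2; return (a+b)/2,np.linalg.norm(a-b)
def proj(c,X): return cv2.projectPoints(np.array([X],float),cv2.Rodrigues(c["R"])[0],c["t"],c["K"],c["dist_coeffs"])[0][0,0]
E
python3 - <<'E'
from h import *
np.set_printoptions(precision=4,suppress=True)
S=np.load("scene0.npz");D=np.load("side0.npz")
s=lambda x,y:(x/2.5+184.8,y/2.5+159.8)
d=lambda x,y:((x-400)/2.5+199.8,y/2.5+149.8)
print("knob",tri(S,s(221,82),D,d(588,132)))
H=onz(S,s(210,252),.075);T=onz(D,d(505,162),.075)
print("ends",H,T,np.linalg.norm(H-T),(H+T)/2,np.arctan2(*(T-H)[[1,0]]))
for p in[(38,197),(65,180),(110,212),(80,237)]:print("head S",onz(S,s(*p),.115))
for p in[(684,60),(705,45),(757,68),(740,88)]:print("head D",onz(D,d(*p),.115))
for p in[(228,38),(242,30),(264,43),(250,53)]:print("grip S",onz(S,s(*p),.151))
for p in[(549,218),(556,204),(591,218),(586,232)]:print("grip D",onz(D,d(*p),.151))
print("deck corner -y,near",onz(S,s(135,252),.03),"rail ends +y D",onz(D,d(425,380),.03),onz(D,d(503,413),.03),"lip ends S",onz(S,s(242,335),.04),onz(S,s(368,205),.04))
E
```

```text
knob (array([ 0.5633, -0.0116,  0.1718]), np.float64(0.0008630153268206544))
ends [ 0.6499 -0.1537  0.075 ] [ 0.6661 -0.0124  0.075 ] 0.1422451425609324 [ 0.658  -0.0831  0.075 ] 1.4565326348435421
head S [ 0.4672 -0.2271  0.115 ]
head S [ 0.4769 -0.1916  0.115 ]
head S [ 0.5447 -0.1962  0.115 ]
head S [ 0.5384 -0.2409  0.115 ]
head D [ 0.5449 -0.2058  0.115 ]
head D [ 0.534  -0.2391  0.115 ]
head D [ 0.4673 -0.2305  0.115 ]
head D [ 0.4719 -0.1926  0.115 ]
grip S [0.5213 0.0644 0.151 ]
grip S [0.5275 0.0849 0.151 ]
grip S [0.5606 0.0828 0.151 ]
grip S [0.556  0.0599 0.151 ]
grip D [0.5531 0.086  0.151 ]
grip D [0.5555 0.0681 0.151 ]
grip D [0.5179 0.0681 0.151 ]
grip D [0.5143 0.085  0.151 ]
deck corner -y,near [ 0.5633 -0.181   0.03  ] rail ends +y D [0.6142 0.2318 0.03  ] [0.5292 0.2282 0.03  ] lip ends S [ 0.7279 -0.2028  0.04  ] [0.7523 0.0264 0.04  ]
```

```bash
cat >> h.py <<'E'
from scipy.spatial.transform import Rotation as Ro
ORG=np.array([.5192,-.0933,0]);YAW=-.110
SR=Ro.from_euler('z',YAW).as_matrix()
def stand(X): return SR.T@(np.asarray(X)-ORG)
def units(target):   # stand target of TCP (m) -> tool units, plus turn units to align tool x with stand x
    from bench import manip
    s=manip.get_state(); R=Ro.from_rotvec(s["orientation"]).as_matrix()
    yaw=np.arctan2(R[1,0],R[0,0])
    np.set_printoptions(precision=3,suppress=True)
    print("t",round(s["time"],2),"stand tcp mm",stand(s["tool_pos"])*1e3,"force",SR.T@s["force"],"open",s["opening"],"q",s["joint_pos"])
    print("need",R.T@(SR@np.asarray(target)+ORG-s["tool_pos"])/.04,"turn",np.degrees(yaw-YAW)/5)
E
python3 - <<'E'
from h import *
np.set_printoptions(precision=3,suppress=True)
for n in("scene","side"):
    c=np.load(n+"0.npz");h=cv2.cvtColor(c["pixels"],cv2.COLOR_RGB2HSV)
    m=cv2.inRange(h,(108,150,60),(125,255,255));x=np.argwhere(m).mean(0)[::-1];print(n,x,"cyl foot stand",stand(onz(c,x,.01)))
units((0,.169,.24))
E
```

```text
scene [358.8 197.6] cyl foot stand [0.169 0.362 0.01 ]
side [187.041 288.587] cyl foot stand [0.141 0.328 0.01 ]
t 0.1 stand tcp mm [-280.639 -483.643  213.204] force [-0.467 -0.247 -0.582] open 0.09120813187902985 q [-1.259  0.32   1.566 -0.     1.257 -0.02 ]
need [ 13.319 -11.751  -0.651] turn 5.062795491700664
```

Call:
{"api": "drive_tool", "payload": {
  "steps": [
    [0,0,-0.4,1.2],
    [0,0,-0.8,2.4],
    [0,0,-1.2,3.6],
    [0,0,-1.2,4.8],
    [0,0,-1.2,5.06]
  ],
  "grip": 100
}}

```text
time: 0.52
tool_pos: [0.1874, -0.5439, 0.2626]
orientation: [3.135, -0.176, 0.001]
force: [0.1, 0.7, 0.1]
opening: 0.0911
```

```bash
python3 -c "
from h import *
units((0,.169,.25))"
```

```text
t 0.52 stand tcp mm [-280.322 -484.333  262.62 ] force [0.045 0.745 0.103] open 0.09112646917417967 q [-1.259  0.294  1.48   0.     1.367  0.424]
need [  6.969 -16.35    0.298] turn -0.027290533407568245
```

Call:
{"api": "drive_tool", "payload": {
  "steps": [
    [0.35,-0.82,0,0],
    [0.7,-1.64,0,0],
    [1.05,-2.46,0,0],
    [1.4,-3.28,0,0],
    [1.75,-4.1,0,0]
  ]
}}

```text
time: 0.93
tool_pos: [0.2749, -0.3863, 0.2609]
orientation: [-3.135, 0.17, 0.002]
force: [0.0, -0.8, -0.3]
opening: 0.0913
```

Call:
{"api": "drive_tool", "payload": {
  "steps": [
    [0.35,-0.82,0,0],
    [0.7,-1.64,0,0],
    [1.05,-2.46,0,0],
    [1.4,-3.28,0,0],
    [1.75,-4.1,0,0]
  ]
}}

```text
time: 1.35
tool_pos: [0.3624, -0.231, 0.2612]
orientation: [-3.136, 0.17, 0.002]
force: [0.5, 1.0, 0.0]
opening: 0.0914
```

Call:
{"api": "drive_tool", "payload": {
  "steps": [
    [0.35,-0.82,0,0],
    [0.7,-1.64,0,0],
    [1.05,-2.46,0,0],
    [1.4,-3.28,0,0],
    [1.75,-4.1,0,0]
  ]
}}

```text
time: 1.77
tool_pos: [0.4499, -0.0758, 0.2612]
orientation: [3.137, -0.169, -0.002]
force: [0.3, -0.6, -0.1]
opening: 0.0913
```

Call:
{"api": "drive_tool", "payload": {
  "steps": [
    [0.35,-0.82,0,0],
    [0.7,-1.64,0,0],
    [1.05,-2.46,0,0],
    [1.7,-4.0,0,0],
    [1.7,-4.0,0,0]
  ]
}}

```text
time: 2.18
tool_pos: [0.5359, 0.0772, 0.2608]
orientation: [-3.136, 0.166, 0.002]
force: [0.9, 0.1, 0.6]
opening: 0.091
```

```bash
python3 -c "
from h import *
from bench import camera
c=camera('wrist'); np.savez('w1.npz',**c); cv2.imwrite('pics/w1.png',cv2.cvtColor(c['pixels'],cv2.COLOR_RGB2BGR))
units((0,.169,.118))
for X in[(0,.169,.151),(.035,.087,.17),(0,-.123,.115)]: print(X,proj(c,SR@np.array(X)+ORG))"
```

```text
t 2.23 stand tcp mm [ -0.658 174.267 260.354] force [1.901 2.644 0.483] open 0.09139233116928394 q [0.124 0.244 1.555 0.004 1.343 1.798]
need [0.017 0.145 3.558] turn 0.06987542717609643
(0, 0.169, 0.151) [280.937 198.997]
(0.035, 0.087, 0.17) [378.457 164.492]
(0, -0.123, 0.115) [557.332 192.053]
```

View pics/w1.png

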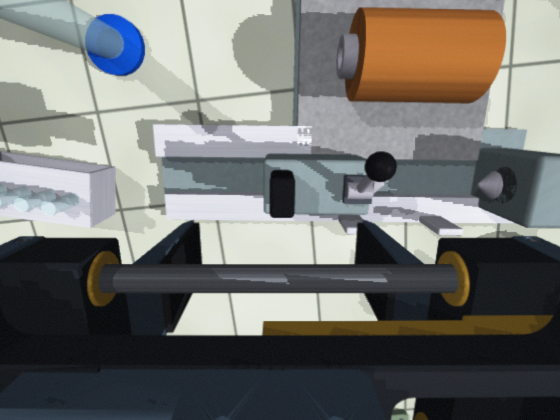

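The wrist view shows the grip block top at about (282,193), the knob at (380,166), the drum spanning (358..505, 8..103) with its tail hub at (345,55), and the head cone tip at (478,185).

```bash
python3 -c "
from h import *
np.set_printoptions(precision=4,suppress=True)
c=np.load('w1.npz')
for n,p,z in[('grip',(282,193),.151),('knob',(380,166),.171),('tailhub',(345,55),.075),('headcone tip',(478,185),.0684),('drum tail rim top',(357,103),.09),('railend',(166,205),.03),('drum near edge',(430,103),.1)]: print(n,stand(onz(c,p,z)))"
```

```text
grip [0.0057 0.1681 0.151 ]
knob [0.0339 0.0859 0.171 ]
tailhub [0.1386 0.1014 0.075 ]
headcone tip [-0.0019 -0.0678  0.0684]
drum tail rim top [0.0893 0.0891 0.09  ]
railend [-0.0385  0.3221  0.03  ]
drum near edge [0.0892 0.0168 0.1   ]
```

Call:
{"api": "drive_tool", "payload": {
  "steps": [
    [0.1,0.14,0.7,0],
    [0.1,0.14,1.4,0],
    [0.1,0.14,2.1,0],
    [0.1,0.14,2.8,0],
    [0.1,0.14,3.2,0]
  ],
  "grip": 100
}}

```text
time: 2.65
tool_pos: [0.5357, 0.0675, 0.13]
orientation: [3.136, -0.169, -0.01]
force: [0.2, -0.5, -0.4]
opening: 0.0914
```

Call:
{"api": "drive_tool", "payload": {
  "steps": [
    [0,0,0.2,0],
    [0,0,0.38,0],
    [0,0,0.38,0]
  ]
}}

```text
time: 2.9
tool_pos: [0.5378, 0.0677, 0.1176]
orientation: [3.136, -0.171, -0.003]
force: [0.2, 0.3, 0.3]
opening: 0.0915
```

Call:
{"api": "drive_tool", "payload": {
  "steps": [
    [0,0,0,0],
    [0,0,0,0],
    [0,0,0,0],
    [0,0,0,0],
    [0,0,0,0]
  ],
  "grip": 0,
  "force": 30
}}

```text
time: 3.32
tool_pos: [0.5388, 0.068, 0.1194]
orientation: [-3.137, 0.172, -0.002]
force: [0.4, 0.2, -0.5]
opening: 0.0609
```

Call:
{"api": "drive_tool", "payload": {
  "steps": [
    [0,0,0,0],
    [0,0,0,0],
    [0,0,0,0]
  ]
}}

```text
time: 3.57
tool_pos: [0.5385, 0.068, 0.1188]
orientation: [3.137, -0.172, 0.0]
force: [-0.5, -1.0, -0.4]
opening: 0.0407
```

Call:
{"api": "drive_tool", "payload": {
  "steps": [
    [0,0,0,0],
    [0,0,0,0],
    [0,0,0,0],
    [0,0,0,0],
    [0,0,0,0]
  ]
}}

```text
time: 3.98
tool_pos: [0.5387, 0.0708, 0.1187]
orientation: [-3.131, 0.176, -0.0]
force: [0.5, 9.7, -1.1]
opening: 0.0239
```

Call:
{"api": "drive_tool", "payload": {
  "steps": [
    [0,-0.1,0,0],
    [0,-0.3,0,0],
    [0,-0.55,0,0],
    [0,-0.8,0,0],
    [0,-1.05,0,0]
  ]
}}

```text
time: 4.4
tool_pos: [0.5432, 0.1087, 0.1186]
orientation: [3.135, -0.175, -0.0]
force: [1.5, -5.1, -0.8]
opening: 0.024
```

Call:
{"api": "drive_tool", "payload": {
  "steps": [
    [0,-0.25,0,0],
    [0,-0.5,0,0],
    [0,-0.75,0,0],
    [0,-0.95,0,0],
    [0,-1.05,0,0]
  ]
}}

```text
time: 4.82
tool_pos: [0.5482, 0.1514, 0.1186]
orientation: [3.136, -0.173, 0.001]
force: [2.5, -4.2, -0.8]
opening: 0.024
```

Call:
{"api": "drive_tool", "payload": {
  "steps": [
    [0,0,0,0],
    [0,0,0,0]
  ]
}}

```text
time: 4.98
tool_pos: [0.5483, 0.1521, 0.1187]
orientation: [-3.135, 0.174, -0.002]
force: [3.8, 1.4, -2.3]
opening: 0.0239
```

```bash
python3 -c "
from h import *
units((0,.253,.24))"
```

```text
t 4.98 stand tcp mm [  1.974 247.076 118.673] force [ 3.603  1.766 -2.311] open 0.023908127507064048 q [0.25  0.385 1.721 0.001 1.034 1.931]
need [-0.046 -0.152 -3.033] turn -0.006424071700722319
```

Call:
{"api": "drive_tool", "payload": {
  "steps": [
    [0,-0.06,0,0],
    [0,-0.12,0,0],
    [0,-0.12,0,0],
    [0,-0.12,0,0]
  ]
}}

```text
time: 5.32
tool_pos: [0.5487, 0.1557, 0.1187]
orientation: [3.136, -0.173, 0.002]
force: [4.7, -2.4, -2.1]
opening: 0.0237
```

Call:
{"api": "drive_tool", "payload": {
  "steps": [
    [0,0,0,0],
    [0,0,0,0],
    [0,0,0,0],
    [0,0,0,0],
    [0,0,0,0]
  ],
  "grip": 100
}}

```text
time: 5.73
tool_pos: [0.5478, 0.1564, 0.1188]
orientation: [3.137, -0.171, -0.001]
force: [-0.2, 0.9, 0.3]
opening: 0.0545
```

Call:
{"api": "drive_tool", "payload": {
  "steps": [
    [0,0,-0.3,0],
    [0,0,-0.9,0],
    [0,0,-1.6,0],
    [0,0,-2.4,0],
    [0,0,-3.1,0]
  ]
}}

```text
time: 6.15
tool_pos: [0.548, 0.1563, 0.2445]
orientation: [-3.137, 0.172, -0.001]
force: [0.8, -0.3, -1.1]
opening: 0.0877
```

Call:
{"api": "drive_tool", "payload": {
  "steps": [
    [0.6,0.65,0,0],
    [1.2,1.3,0,0],
    [1.8,1.95,0,0],
    [2.4,2.6,0,0],
    [3.0,3.25,0,0]
  ]
}}

```text
time: 6.57
tool_pos: [0.6537, 0.0127, 0.2429]
orientation: [-3.137, 0.171, 0.0]
force: [0.2, 0.6, 0.6]
opening: 0.0909
```

Call:
{"api": "drive_tool", "payload": {
  "steps": [
    [0.6,0.65,0,0],
    [1.2,1.3,0,0],
    [1.8,1.95,0,0],
    [2.2,2.4,0,0],
    [2.25,2.43,0,0]
  ]
}}

```text
time: 6.98
tool_pos: [0.7336, -0.0971, 0.2411]
orientation: [3.135, -0.178, -0.0]
force: [-0.6, 0.3, -0.4]
opening: 0.0915
```

```bash
python3 -c "
from h import *
from bench import camera
c=camera('scene'); cv2.imwrite('pics/s2.png',cv2.cvtColor(c['pixels'],cv2.COLOR_RGB2BGR)[130:330,160:410])
units((.212,.025,.07))"
```

```text
t 7.03 stand tcp mm [212.538  21.75  241.241] force [ 0.051  0.267 -0.607] open 0.0910268046634806 q [-0.144  0.582  1.066 -0.     1.494  1.539]
need [-0.009 -0.083  4.281] turn -0.027844534685775035
```

View pics/s2.png

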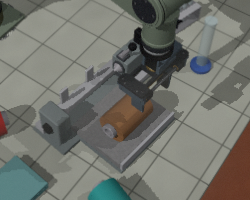

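Call:
{"api": "drive_tool", "payload": {
  "steps": [
    [0,0,0.9,0],
    [0,0,1.8,0],
    [0,0,2.7,0],
    [0,0,3.5,0],
    [0,0,4.0,0]
  ]
}}

```text
time: 7.45
tool_pos: [0.7291, -0.0908, 0.0789]
orientation: [-3.136, 0.17, 0.01]
force: [-0.1, 0.9, -1.0]
opening: 0.0912
```

Call:
{"api": "drive_tool", "payload": {
  "steps": [
    [0,0,0.25,0],
    [-0.1,0,0.27,0],
    [-0.2,0,0.27,0],
    [-0.3,0,0.27,0],
    [-0.4,0,0.27,0]
  ]
}}

```text
time: 7.87
tool_pos: [0.7172, -0.0908, 0.0747]
orientation: [3.137, -0.172, 0.008]
force: [1.1, -0.3, 0.6]
opening: 0.0913
```

Call:
{"api": "drive_tool", "payload": {
  "steps": [
    [-0.12,0,0,0],
    [-0.24,0,0,0],
    [-0.36,0,0,0],
    [-0.48,0,0,0],
    [-0.6,0,0,0]
  ]
}}

```text
time: 8.28
tool_pos: [0.6916, -0.0882, 0.0721]
orientation: [3.137, -0.172, -0.0]
force: [-0.3, 0.3, 0.2]
opening: 0.0913
```

Call:
{"api": "drive_tool", "payload": {
  "steps": [
    [-0.12,0,0,0],
    [-0.24,0,0,0],
    [-0.36,0,0,0],
    [-0.48,0,0,0],
    [-0.6,0,0,0]
  ]
}}

```text
time: 8.7
tool_pos: [0.6679, -0.0856, 0.0719]
orientation: [3.137, -0.172, -0.0]
force: [-0.2, -0.1, 0.1]
opening: 0.0909
```

```bash
python3 -c "
from h import *
from bench import camera
units((.068,.022,.07))
a=[cv2.cvtColor(camera(n)['pixels'],cv2.COLOR_RGB2BGR) for n in('scene','side','wrist')]
a=[a[0][150:310,185:385],a[1][120:320,180:380],cv2.resize(a[2],(392,294))]
o=np.zeros((600,800,3),np.uint8);o[:304,:380]=cv2.resize(a[0],(380,304));o[:304,400:704]=cv2.resize(a[1],(304,304));o[306:600,:392]=a[2]
cv2.imwrite('pics/m3.png',o)"
```

```text
t 8.7 stand tcp mm [146.965  23.995  71.909] force [-0.189 -0.086  0.064] open 0.09092904866151345 q [-0.144  0.578  1.51  -0.     1.053  1.536]
need [-1.974  0.049  0.048] turn 0.002347784350064434
```

View pics/m3.png

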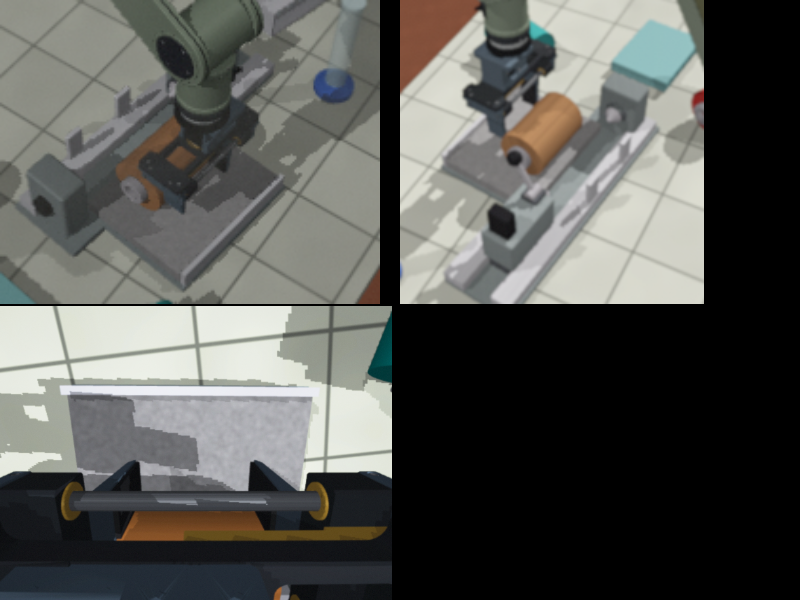

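The composite shows the drum rolling squarely ahead of the two fingers, with the tailstock back and clear. Pushing on.

Call:
{"api": "drive_tool", "payload": {
  "steps": [
    [-0.12,0,0,0],
    [-0.24,0,0,0],
    [-0.36,0,0,0],
    [-0.48,0,0,0],
    [-0.6,0,0,0]
  ]
}}

```text
time: 9.27
tool_pos: [0.6443, -0.0829, 0.072]
orientation: [-3.137, 0.173, -0.001]
force: [2.4, 0.4, 1.4]
opening: 0.0911
```

Call:
{"api": "drive_tool", "payload": {
  "steps": [
    [-0.12,0,0,0],
    [-0.24,0,0,0],
    [-0.36,0,0,0],
    [-0.48,0,0,0],
    [-0.6,0,0,0]
  ]
}}

```text
time: 9.68
tool_pos: [0.6201, -0.0803, 0.0719]
orientation: [3.137, -0.172, -0.0]
force: [0.3, -0.6, 0.0]
opening: 0.0912
```

Call:
{"api": "drive_tool", "payload": {
  "steps": [
    [-0.12,0,0,0],
    [-0.24,0,0,0],
    [-0.36,0,0,0],
    [-0.48,0,0,0],
    [-0.6,0,0,0]
  ]
}}

```text
time: 10.1
tool_pos: [0.5963, -0.0777, 0.0719]
orientation: [3.137, -0.172, -0.0]
force: [0.2, 0.5, 0.2]
opening: 0.0914
```

Call:
{"api": "drive_tool", "payload": {
  "steps": [
    [-0.08,0,0,0],
    [-0.16,0,0,0],
    [-0.16,0,0,0]
  ]
}}

```text
time: 10.35
tool_pos: [0.5897, -0.0769, 0.0719]
orientation: [3.137, -0.172, -0.001]
force: [-0.8, 0.5, -0.6]
opening: 0.0909
```

```bash
python3 -c "
from h import *
from bench import camera
units((.068,.022,.07))
C=[camera(n) for n in('scene','side')]
a=[cv2.cvtColor(c['pixels'],cv2.COLOR_RGB2BGR) for c in C]
np.savez('s4.npz',**C[0]);np.savez('d4.npz',**C[1])
o=np.zeros((400,800,3),np.uint8);o[:375,:400]=cv2.resize(a[0][160:310,185:345],(400,375));o[:,400:]=cv2.resize(a[1][140:300,210:370],(400,400))
cv2.imwrite('pics/m4.png',o)"
```

```text
t 10.35 stand tcp mm [68.3   24.005 71.934] force [-0.852  0.36  -0.56 ] open 0.09092521537865046 q [-0.149  0.47   1.713 -0.     0.959  1.532]
need [-0.007  0.05   0.048] turn 0.002764829778209721
```

View pics/m4.png

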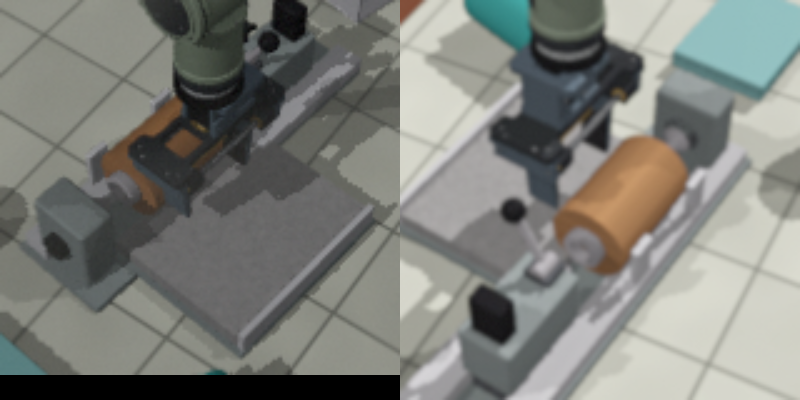

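The drum now sits in line with the cones: tail hub at side crop (582,248), head hub at scene crop (127,188). I'll check where it lies numerically and move the arm away.

```bash
python3 -c "
from h import *
np.set_printoptions(precision=4,suppress=True)
s=np.load('s4.npz');d=np.load('d4.npz')
print('tail',stand(onz(d,(210+182/2.5,140+248/2.5),.0675)))
print('head',stand(onz(s,(185+127/2.5,160+188/2.5),.0675)))
print('grip S',stand(onz(s,(185+291/2.5,160+8/2.5),.151)),'grip D',stand(onz(d,(210+92/2.5,140+298/2.5),.151)),'knob',stand(tri(s,(185+268/2.5,160+41/2.5),d,(210+114/2.5,140+210/2.5))[0]))
"
```

```text
tail [0.0015 0.1017 0.0675]
head [ 0.0042 -0.0412  0.0675]
grip S [0.0104 0.2456 0.151 ] grip D [0.0004 0.25   0.151 ] knob [0.0347 0.169  0.172 ]
```

Call:
{"api": "drive_tool", "payload": {
  "steps": [
    [0.2,0,0,0],
    [0.5,0,0,0],
    [0.8,0,-0.7,0],
    [0.8,0,-1.6,0],
    [0.8,0,-2.5,0]
  ]
}}

```text
time: 10.87
tool_pos: [0.6231, -0.0806, 0.1721]
orientation: [-3.137, 0.172, 0.003]
force: [1.1, -0.6, -0.3]
opening: 0.0913
```

Call:
{"api": "drive_tool", "payload": {
  "steps": [
    [-0.2,-0.6,-0.8,0],
    [-0.5,-1.4,-1.6,0],
    [-0.8,-2.3,-1.8,0],
    [-1.2,-3.1,-1.8,0],
    [-1.6,-3.9,-1.8,0]
  ]
}}

```text
time: 11.28
tool_pos: [0.5766, 0.0833, 0.2455]
orientation: [-3.136, 0.173, -0.006]
force: [-0.1, 0.5, -0.6]
opening: 0.0911
```

```bash
python3 -c "
from h import *
units((.003,.251,.119))"
```

```text
t 11.28 stand tcp mm [ 37.696 181.88  245.527] force [-0.165  0.476 -0.61 ] open 0.09111677475914529 q [0.124 0.312 1.495 0.    1.33  1.805]
need [-0.879 -1.724  3.162] turn -0.0021860102800181805
```

Call:
{"api": "drive_tool", "payload": {
  "steps": [
    [-0.4,-0.7,0,0],
    [-0.8,-1.4,0.2,0],
    [-0.88,-1.72,0.9,0],
    [-0.88,-1.72,1.7,0],
    [-0.88,-1.72,2.4,0]
  ]
}}

```text
time: 11.7
tool_pos: [0.5487, 0.1553, 0.1471]
orientation: [-3.137, 0.169, -0.003]
force: [0.9, 0.4, -0.6]
opening: 0.091
```

Call:
{"api": "drive_tool", "payload": {
  "steps": [
    [0,0,0.4,0],
    [0,0,0.76,0],
    [0,0,0.76,0]
  ]
}}

```text
time: 11.95
tool_pos: [0.5469, 0.1536, 0.1144]
orientation: [3.135, -0.172, -0.009]
force: [-0.8, -0.0, -0.5]
opening: 0.0912
```

Call:
{"api": "drive_tool", "payload": {
  "steps": [
    [0,0,0,0],
    [0,0,0,0],
    [0,0,0,0],
    [0,0,0,0],
    [0,0,0,0]
  ],
  "grip": 0,
  "force": 40
}}

```text
time: 12.37
tool_pos: [0.5488, 0.1539, 0.1185]
orientation: [-3.136, 0.172, -0.003]
force: [-0.5, -0.2, -0.7]
opening: 0.0608
```

Call:
{"api": "drive_tool", "payload": {
  "steps": [
    [0,0,0,0],
    [0,0,0,0],
    [0,0,0,0],
    [0,0,0,0],
    [0,0,0,0]
  ]
}}

```text
time: 12.78
tool_pos: [0.5483, 0.1539, 0.1175]
orientation: [-3.136, 0.173, -0.0]
force: [-0.2, 8.2, -0.6]
opening: 0.0276
```

Call:
{"api": "drive_tool", "payload": {
  "steps": [
    [0,0.05,0,0],
    [0,0.15,0,0],
    [0,0.25,0,0],
    [0,0.35,0,0],
    [0,0.45,0,0]
  ]
}}

```text
time: 13.2
tool_pos: [0.5462, 0.136, 0.1175]
orientation: [-3.136, 0.174, 0.001]
force: [-0.3, 4.3, -0.6]
opening: 0.0239
```

Call:
{"api": "drive_tool", "payload": {
  "steps": [
    [0,0.1,0,0],
    [0,0.2,0,0],
    [0,0.3,0,0],
    [0,0.4,0,0],
    [0,0.5,0,0]
  ]
}}

```text
time: 13.62
tool_pos: [0.5438, 0.1164, 0.1175]
orientation: [-3.135, 0.174, 0.001]
force: [-1.5, 6.3, -0.7]
opening: 0.024
```

Call:
{"api": "drive_tool", "payload": {
  "steps": [
    [0,0.06,0,0],
    [0,0.12,0,0],
    [0,0.18,0,0],
    [0,0.24,0,0],
    [0,0.3,0,0]
  ]
}}

```text
time: 14.03
tool_pos: [0.5424, 0.1045, 0.1175]
orientation: [-3.135, 0.173, 0.001]
force: [-1.8, 7.1, -0.3]
opening: 0.0241
```

```bash
python3 -c "
from h import *
units((.002,.190,.119))"
```

```text
t 14.03 stand tcp mm [  1.361 199.187 117.503] force [-2.539  6.853 -0.326] open 0.024098238547484226 q [0.169 0.364 1.759 0.002 1.019 1.849]
need [ 0.016  0.23  -0.038] turn -0.00600858741914651
```

Call:
{"api": "drive_tool", "payload": {
  "steps": [
    [0,0.03,0,0],
    [0,0.06,0,0],
    [0,0.09,0,0],
    [0,0.12,0,0],
    [0,0.15,0,0]
  ]
}}

```text
time: 14.45
tool_pos: [0.5417, 0.0986, 0.1175]
orientation: [-3.135, 0.173, 0.001]
force: [-1.3, 7.0, 0.3]
opening: 0.0237
```

Call:
{"api": "drive_tool", "payload": {
  "steps": [
    [0,0.02,0,0],
    [0,0.04,0,0],
    [0,0.06,0,0],
    [0,0.08,0,0]
  ]
}}

```text
time: 14.78
tool_pos: [0.5414, 0.0958, 0.1175]
orientation: [-3.135, 0.174, 0.001]
force: [-0.9, 9.3, 0.4]
opening: 0.0241
```

Call:
{"api": "drive_tool", "payload": {
  "steps": [
    [0,0.02,0,0],
    [0,0.04,0,0],
    [0,0.06,0,0],
    [0,0.06,0,0]
  ]
}}

```text
time: 15.12
tool_pos: [0.5413, 0.0946, 0.1175]
orientation: [-3.133, 0.174, 0.001]
force: [-1.0, 12.7, -0.4]
opening: 0.024
```

Call:
{"api": "drive_tool", "payload": {
  "steps": [
    [0,0.03,0,0],
    [0,0.06,0,0],
    [0,0.06,0,0],
    [0,0.06,0,0]
  ]
}}

```text
time: 15.45
tool_pos: [0.5412, 0.0941, 0.1175]
orientation: [-3.13, 0.173, 0.0]
force: [-0.1, 19.0, -1.4]
opening: 0.0239
```

Call:
{"api": "drive_tool", "payload": {
  "steps": [
    [0,0.03,0,0],
    [0,0.06,0,0],
    [0,0.06,0,0],
    [0,0.06,0,0]
  ]
}}

```text
time: 15.78
tool_pos: [0.5412, 0.0938, 0.1175]
orientation: [-3.126, 0.174, -0.0]
force: [-0.6, 26.4, -2.9]
opening: 0.024
```

```bash
python3 -c "
from h import *
units((.002,.190,.119))"
```

```text
t 15.78 stand tcp mm [  1.324 188.432 117.487] force [-3.478 26.192 -2.891] open 0.0240449048915946 q [0.144 0.358 1.769 0.013 1.012 1.82 ]
need [ 0.017 -0.04  -0.037] turn -0.012797054057532339
```

Call:
{"api": "drive_tool", "payload": {
  "steps": [
    [0,0.05,0,0],
    [0,0.05,0,0],
    [0,0,0,0],
    [0,-0.06,0,0],
    [0,-0.13,0,0]
  ]
}}

```text
time: 16.2
tool_pos: [0.5412, 0.0942, 0.1174]
orientation: [-3.136, 0.172, 0.001]
force: [-1.0, 1.6, 3.2]
opening: 0.0239
```

Call:
{"api": "drive_tool", "payload": {
  "steps": [
    [0,0,0,0],
    [0,0,0,0],
    [0,0,0,0],
    [0,0,0,0],
    [0,0,0,0]
  ],
  "grip": 60
}}

```text
time: 16.62
tool_pos: [0.5417, 0.0921, 0.1176]
orientation: [3.136, -0.172, 0.0]
force: [-0.1, -1.0, -0.2]
opening: 0.0533
```

Call:
{"api": "drive_tool", "payload": {
  "steps": [
    [0,0,-0.3,0],
    [0,0,-0.9,0],
    [0,0,-1.6,0],
    [0,0,-2.4,0],
    [0,0,-3.1,0]
  ]
}}

```text
time: 17.03
tool_pos: [0.5416, 0.0924, 0.2433]
orientation: [3.136, -0.172, 0.001]
force: [0.8, 0.6, -0.2]
opening: 0.0545
```

```bash
python3 -c "
from h import *
from bench import camera
units((.075,.107,.155))
C=[camera(n) for n in('scene','side')]+[camera('wrist')]
a=[cv2.cvtColor(c['pixels'],cv2.COLOR_RGB2BGR) for c in C]
np.savez('w5.npz',**C[2])
o=np.zeros((600,800,3),np.uint8);o[:300,:320]=cv2.resize(a[0][160:310,185:345],(320,300));o[300:600,:320]=cv2.resize(a[1][140:290,210:370],(320,300));o[:360,320:]=cv2.resize(a[2],(480,360))
cv2.imwrite('pics/m5.png',o)"
```

```text
t 17.03 stand tcp mm [  1.903 187.002 243.278] force [ 0.742  0.67  -0.166] open 0.05450235087581018 q [ 0.148  0.262  1.573 -0.001  1.307  1.829]
need [1.825 1.999 2.21 ] turn 0.001846366585773818
```

View pics/m5.png

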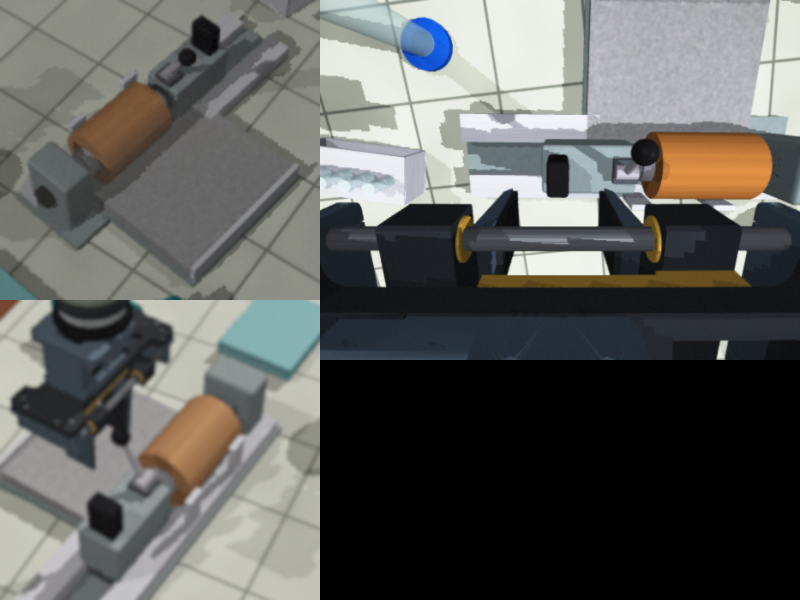

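The composite shows the drum sitting in line between both cones, with the knob at about wrist (379,177) and still leaning to the deck side. Next I check the fit by rays and go to the deck side of the knob.

```bash
python3 -c "
from h import *
np.set_printoptions(precision=4,suppress=True)
c=np.load('w5.npz');f=560/480
for n,p,z in[('knob',(645,152),.171),('grip top',(558,169),.151),('wood tail edge',(650,165),.1129),('wood head edge',(771,165),.1129)]: print(n,stand(onz(c,((p[0]-320)*f,p[1]*f),z)))"
```

```text
knob [0.0339 0.1067 0.171 ]
grip top [0.013  0.1886 0.151 ]
wood tail edge [0.0092 0.0805 0.1129]
wood head edge [ 0.0094 -0.0631  0.1129]
```

Call:
{"api": "drive_tool", "payload": {
  "steps": [
    [0.6,0.5,0,0],
    [1.2,1.0,0,0],
    [1.7,1.5,0,0],
    [1.98,1.9,0,0],
    [1.98,2.0,0,0]
  ],
  "grip": 0
}}

```text
time: 17.6
tool_pos: [0.6124, 0.0018, 0.239]
orientation: [3.135, -0.176, -0.004]
force: [0.0, -0.6, -0.3]
opening: 0.0244
```

Call:
{"api": "drive_tool", "payload": {
  "steps": [
    [0,0,0.6,0],
    [0,0,1.2,0],
    [0,0,1.8,0],
    [0,0,2.2,0],
    [0,0,2.2,0]
  ]
}}

```text
time: 18.02
tool_pos: [0.6075, 0.0051, 0.1484]
orientation: [3.136, -0.172, -0.017]
force: [-1.1, -0.2, -0.9]
opening: 0.0003
```

```bash
python3 -c "
from h import *
units((-.010,.107,.155))"
```

```text
t 18.02 stand tcp mm [ 76.939 107.541 148.416] force [-1.058 -0.29  -0.864] open 0.0003128083277437066 q [-0.01   0.422  1.578  0.     1.153  1.67 ]
need [-2.175  0.013 -0.141] turn 0.005965227371170469
```

Call:
{"api": "drive_tool", "payload": {
  "steps": [
    [-0.15,0,0,0],
    [-0.3,0,0,0],
    [-0.45,0,0,0],
    [-0.6,0,0,0],
    [-0.75,0,0,0]
  ]
}}

```text
time: 18.43
tool_pos: [0.5824, 0.008, 0.1553]
orientation: [3.137, -0.172, 0.007]
force: [2.1, -0.5, 1.3]
opening: 0.0002
```

Call:
{"api": "drive_tool", "payload": {
  "steps": [
    [-0.15,0,0,0],
    [-0.3,0,0,0],
    [-0.45,0,0,0],
    [-0.6,0,0,0],
    [-0.75,0,0,0]
  ]
}}

```text
time: 18.85
tool_pos: [0.551, 0.0114, 0.1534]
orientation: [3.137, -0.172, -0.001]
force: [1.1, -1.1, 0.7]
opening: 0.0002
```

Call:
{"api": "drive_tool", "payload": {
  "steps": [
    [-0.15,0,0,0],
    [-0.3,0,0,0],
    [-0.45,0,0,0],
    [-0.55,0,0,0],
    [-0.55,0,0,0]
  ]
}}

```text
time: 19.27
tool_pos: [0.5289, 0.0139, 0.1535]
orientation: [3.137, -0.172, -0.002]
force: [0.3, 0.2, 0.7]
opening: 0.0003
```

```bash
python3 -c "
from h import *
units((-.010,.107,.155))"
```

```text
t 19.27 stand tcp mm [ -2.154 107.598 153.49 ] force [0.278 0.222 0.688] open 0.0003187972500942386 q [0.004 0.296 1.762 0.    1.085 1.685]
need [-0.196  0.015 -0.038] turn 0.003725379513399082
```

Call:
{"api": "drive_tool", "payload": {
  "steps": [
    [-0.08,0,0,0],
    [-0.16,0,0,0],
    [-0.2,0,0,0],
    [-0.2,0,0,0]
  ]
}}

```text
time: 19.6
tool_pos: [0.5231, 0.0146, 0.154]
orientation: [3.137, -0.172, 0.004]
force: [3.9, 0.1, 0.1]
opening: 0.0001
```

Call:
{"api": "drive_tool", "payload": {
  "steps": [
    [-0.05,0,0,0],
    [-0.1,0,0,0],
    [-0.1,0,0,0]
  ]
}}

```text
time: 19.85
tool_pos: [0.5222, 0.0147, 0.1546]
orientation: [3.137, -0.172, 0.015]
force: [8.5, -1.7, -1.9]
opening: 0.0006
```

Call:
{"api": "drive_tool", "payload": {
  "steps": [
    [-0.05,0,0,0],
    [-0.1,0,0,0],
    [-0.1,0,0,0]
  ]
}}

```text
time: 20.1
tool_pos: [0.5218, 0.0147, 0.1551]
orientation: [3.136, -0.172, 0.028]
force: [16.3, -2.4, -7.0]
opening: 0.0005
```

Hard stop reached at tool x ≈ -9 mm, so the knob is at about -39 mm as expected for 1.2 rad. Backing off and checking.

Call:
{"api": "drive_tool", "payload": {
  "steps": [
    [0.3,0,0,0],
    [0.7,0,0,0],
    [1.2,0,-0.4,0],
    [1.8,0,-1.2,0],
    [2.4,0,-2.1,0]
  ]
}}

```text
time: 20.52
tool_pos: [0.6072, 0.0052, 0.2351]
orientation: [3.137, -0.172, -0.012]
force: [1.7, -0.8, 0.5]
opening: 0.0006
```

Call:
{"api": "drive_tool", "payload": {
  "steps": [
    [0.7,0,-0.6,0],
    [1.4,0,-1.2,0],
    [1.8,0,-1.5,0],
    [1.8,0,-1.5,0]
  ]
}}

```text
time: 20.85
tool_pos: [0.6831, -0.003, 0.2979]
orientation: [-3.137, 0.173, -0.006]
force: [-0.5, -0.2, 0.0]
opening: -0.0002
```

```bash
python3 -c "
from h import *
from bench import camera
units((-.010,.107,.155))
C=[camera(n) for n in('scene','side')]
np.savez('s6.npz',**C[0]);np.savez('d6.npz',**C[1])
a=[cv2.cvtColor(c['pixels'],cv2.COLOR_RGB2BGR) for c in C]
o=np.zeros((400,800,3),np.uint8);o[:375,:400]=cv2.resize(a[0][160:310,185:345],(400,375));o[:,400:]=cv2.resize(a[1][140:300,210:370],(400,400))
cv2.imwrite('pics/m6.png',o)"
```

```text
t 20.85 stand tcp mm [153.047 107.709 297.906] force [-0.511 -0.236  0.013] open -0.00017128521751917148 q [-0.021  0.465  1.131  0.     1.542  1.66 ]
need [-4.091  0.02   3.556] turn -0.0017917363516349795
```

View pics/m6.png

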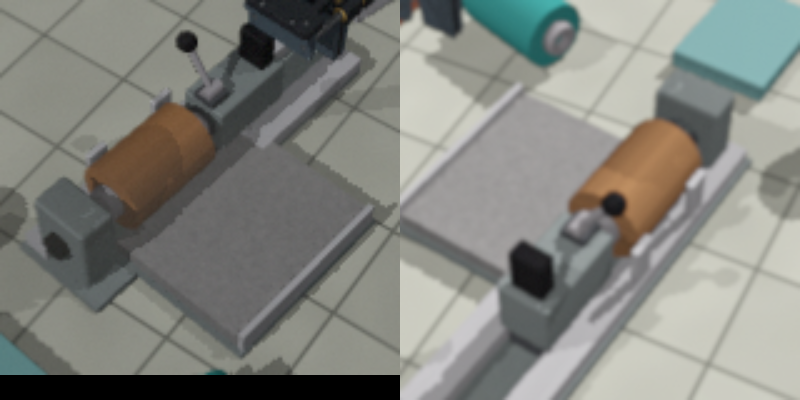

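```bash
python3 -c "
from h import *
from bench import manip
np.set_printoptions(precision=4,suppress=True)
s=np.load('s6.npz');d=np.load('d6.npz')
k,e=tri(s,(185+187/2.5,160+41/2.5),d,(210+213/2.5,140+205/2.5));k=stand(k)
print('knob',k,e,'lever',.6-np.arctan2(k[0],k[2]-.11))
if .6-np.arctan2(k[0],k[2]-.11)>1.08: print('finish',manip.finish_job())"
```

```text
knob [-0.0381  0.1091  0.1674] 0.0017310980141873665 lever 1.185685470425538
the job is handed in; nothing more can be done
finish None
```

I handed the job in at about 21 s of the 69 s allowed; the hand-in gave no verdict.

**What I did:**
- I pinched the tailstock's grip block and slid it back to about 0.085 m.
- I rolled the wooden drum into the cradle with two open fingers pushing behind it.
- I pinched the block again and pushed the tailstock in until it stopped hard, at more than 26 N.
- I swung the lock lever over until it met its stop, then backed the arm well clear.

**What the last checks showed:**
- **Seating:** the grip block stopped at stand y of about 188.5 mm, against 190 mm expected for a mounted drum. The difference is within my calibration error. In the last pictures the drum sits in line between both cones.
- **Drum ends:** the head-side edge of the wood measured -63 mm against -65 mm expected. The tail-side edge came out at 80 mm instead of 65 mm. I put that down to the knob and hub hiding the edge and did not measure it again, so the seating rests on the hard stop and that grip position.
- **Lever:** triangulating the knob gives about 1.19 rad (1.05 rad is needed).
- **Robot:** the arm is about 115 mm or more from everything and reads essentially no force.
- **Bystanders:** the arm's path stayed clear of the glassware, rack and box. I did not measure their positions at the end.

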